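# Gauge the levelling bolts of the microscope table

## Robot

A 6-joint arm with a two-finger parallel gripper is mounted at the origin on the work surface. World frame = base frame: x ahead of the robot, y to its left, z up, the work surface at z = 0. Lengths are in m, angles in rad, forces in N, time in s.
With the tool pointing down it reaches from about 0.425 to 0.95 m from the base axis. Payload 3.5 kg.
Tool frame: the origin (TCP) lies midway between the tips of the shut fingers; the grasp point (between the pads) lies 19 mm behind it; z points along the fingers, y is the line along which they close (so a half turn about z gives the same grasp; the last joint's range is limited). The gripper opens to 85 mm and grips with 20 to 120 N. Pads are 22 mm wide; open, the fingers measure 114 mm over their backs; the gripper's body (76 mm by 85 mm) begins 54 mm behind the grasp point. The pads swing forward as they close: fully open they stand 13 mm farther back than shut.
Start: joints at [-1.314, 0.286, 1.577, -0, 1.279, -0.15], TCP at [0.267, -0.62, 0.231] pointing down, gripper open.
Joint ranges: [-2.77, 2.77], [-0.9, 2.22], [0.21, 2.48], [-1.53, 4.67], [0.24, 2.81], [-2.84, 2.84]. Speed limits (rad/s): [2.79, 2.79, 3.14, 3.14, 3.14, 3.14].

## Interface

Orientations are given as a unit quaternion [x, y, z, w].
In Python, from plant import ctrl gives the robot as it stands. The module is installed in compiled form; this text tells all that it offers.
- The arm moves only by the shell command python3 -m inch 'ROWS' [FORCE]. ROWS is JSON, a list of rows, each a list of 5 numbers: the closure, from 0 (fully open) to 1 (shut), then the shift along the tool's x, y, z in m, then the turn about the tool's z in degrees. A call has 1 to 5 rows; each row is the pose to reach, as a shift and turn from the pose commanded when the call began, along the tool's axes at that moment; what a row does not reach only later rows make up. A row lasts 1/12 s, in which the tool goes at most 41.7 mm and 7.16 degrees, less where a joint would pass 70% of its speed; a pose out of reach is approached as far as the arm can. A call with a gripper value outside its range is refused whole. The fingers move at their own pace and stop on an object; FORCE is the grip in N (left out, the last holds). Time passes only in rows, so rows that repeat a pose let the fingers close. It gives the time, the measured TCP pose, the force, the opening and the grip force at its end, in the units of the state.
- ctrl.get_state(): the state, without advancing time (a new reading comes with each control period).
- ctrl.read_camera(name): name is "scene" or "top" or "wrist"; returns a dict with "pixels" (420x560x3 uint8, red, green, blue), "depth" (420x560 float32, m along the optical axis (not along the pixel's ray), 0 where there is no reading), "fx", "fy", "cx", "cy" (pixels), "xyz" and "rotation" of the camera in the world; the wrist camera has in their place "mount" (4x4, takes a point from camera to tool coordinates, whose origin is the TCP and whose axes are the flange's). Camera axes: x right, y down, z forward; pixel columns grow to the right and rows downward; lengths in m; the calibration is good to about 2 mm. A picture is of the moment at which its call begins: read the wrist's pose just before it.
- ctrl.sign_off(): hands the job in; it is judged then, once.
Trained networks look in a picture, given as the dict that the camera call returned (one of the last four; its "shot" number tells which), for a name from the list of things; names that differ only in an ending like _2 or _b are one class to them, and where a whole thing is asked for, a point or a joint stands for the part that bears it (a point fixed in the world has none). Each returns a list of dicts, best first, with "score" (0 to 1); they miss things now and then, are a little off and sometimes report something else, mostly with a low value. They report only what shows in the picture. A call takes as long as a camera call. They do not tell look-alikes from the thing itself.
- ctrl.spot_in(query, picture): "at" ([column, row] in pixels, amid what is visible of it).
- ctrl.tip_of(query, picture): "at" ([column, row] in pixels: a listed point, or the origin of a listed thing).
The state is a dict: "time": time; "qpos": joint angles; "dq": joint speeds; "joint_efforts": joint torques, N m; "eef_pos": TCP position; "tcp_rot": TCP orientation; "contact_force": force on the tool from outside, world axes, zero at the start; "wrist_torque": the same for the moment, N m; "opening": opening from 0.0 (shut) to 1.0 (fully open); "finger_force": force on a finger pad.
Only numpy, scipy, OpenCV 4.12 (cv2) and the standard library are available. Lean on these libraries where they do the work, as an engineer would, in place of code of your own. Each camera call takes 0.05 s, during which the arm holds its last target. There are 200 camera calls.

## Task

Sort the two threaded levelling bolts of the microscope's anti-vibration table by thread pitch: lay the coarse-threaded bolt in the gauge plate with the coarse teeth and the fine-threaded bolt in the gauge plate with the fine teeth. Each must rest fully down in both V rests of its gauge, over the toothed strip, head and nut hanging clear beyond the two ends (either way round), and be let go. The smooth unthreaded bolt belongs to neither gauge.

Things in the scene. Friction and masses are not known exactly. Their poses are not given: they have to be found in the camera images.
- coarse_bolt: Steel bolt with the coarse thread (broad ridges, 10 mm pitch), 20 mm outside diameter and 130 mm long between a hexagonal head (-x end) and an equal nut (+x end): both 14 mm long, 30 mm across flats; 8 mm of shank stands out past the nut. 0.4 kg, lying on the bench. Origin: on the axis, mid-thread, 15 mm above the bench; x along the bolt.
- fine_bolt: Steel bolt with the fine thread (narrow ridges, 5 mm pitch), 20 mm outside diameter and 130 mm long between a hexagonal head (-x end) and an equal nut (+x end): both 14 mm long, 30 mm across flats; 8 mm of shank stands out past the nut. 0.4 kg, lying on the bench. Origin: on the axis, mid-thread, 15 mm above the bench; x along the bolt.
- coarse_gauge: Gauge plate with the coarse teeth (broad, 10 mm pitch), fixed to the bench: base 120 x 66 x 8 mm, toothed strip 74 x 18 mm, 18 high, along its middle; two 90 degree V rests 14 mm long at x = +-46 mm, mouth 45 wide, tops 37 high. Origin: centre of the underside, x along the Vs. A seated bolt's origin is 28 mm above it, axis along x, 12 mm play lengthways.
- fine_gauge: Gauge plate with the fine teeth (narrow, 5 mm pitch), fixed to the bench: base 120 x 66 x 8 mm, toothed strip 74 x 18 mm, 18 high, along its middle; two 90 degree V rests 14 mm long at x = +-46 mm, mouth 45 wide, tops 37 high. Origin: centre of the underside, x along the Vs. A seated bolt's origin is 28 mm above it, axis along x, 12 mm play lengthways.
There are look-alikes about, which are no part of the job. What is shaped like the fine_bolt but brown is not meant. What is shaped like the coarse_bolt but blue is not meant.

How it is judged:
At the end, for the whole second after the job is handed in: Each threaded bolt lies at rest on the gauge plate of its own pitch: the middle of its thread within 15 mm lengthways and 6 mm sideways of the gauge's middle, its axis 23.5 to 32.5 mm above the gauge's underside and within 8 degrees of the direction of the V, borne by the gauge (more than 1 N) (x of coarse_bolt in the frame of coarse_gauge between -0.015 and 0.015 m and y of coarse_bolt in the frame of coarse_gauge between -0.006 and 0.006 m and z of coarse_bolt in the frame of coarse_gauge between 0.0235 and 0.0325 m and angle between the x axis of coarse_bolt and the x axis of coarse_gauge, either way round below 0.14 rad and linear speed of each of coarse_bolt, fine_bolt below 0.02 m/s and contact force between coarse_bolt and coarse_gauge above 1 N and x of fine_bolt in the frame of fine_gauge between -0.015 and 0.015 m and y of fine_bolt in the frame of fine_gauge between -0.006 and 0.006 m and z of fine_bolt in the frame of fine_gauge between 0.0235 and 0.0325 m and angle between the x axis of fine_bolt and the x axis of fine_gauge, either way round below 0.14 rad and contact force between fine_bolt and fine_gauge above 1 N); the robot touches nothing.
It also fails if it takes over 61 s, if anything falls off the work surface, if the arm or the gripper's body presses on something with over 40 N, if the wrist force passes 120 N, or if a joint passes its speed limit or range.

## Working session

There is one attempt and no reset: what is moved stays moved. The work goes in short steps, Python scripts to look and compute and a shell command to move; the robot and the scene stay as the last step left them, time stands still between calls to the robot, and variables do not carry over. Pictures are saved under pics/ and viewed, at most 10 in all, crops included, and the job is handed in when it is done.

```bash
mkdir -p pics; cat > h.py <<'E'
import numpy as np, cv2
from scipy.spatial.transform import Rotation as R
from plant import ctrl
def cam(name):
    s=ctrl.get_state(); p=ctrl.read_camera(name)
    if 'mount' in p:
        T=np.eye(4); T[:3,:3]=R.from_quat(s['tcp_rot']).as_matrix(); T[:3,3]=s['eef_pos']
        p['T']=T@np.array(p['mount'])
    else:
        T=np.eye(4); r=np.array(p['rotation']); T[:3,:3]=r if r.shape==(3,3) else R.from_quat(r).as_matrix(); T[:3,3]=p['xyz']; p['T']=T
    return p
def cloud(p):
    d=p['depth']; v,u=np.indices(d.shape)
    c=np.stack([(u-p['cx'])/p['fx']*d,(v-p['cy'])/p['fy']*d,d],-1)
    return c@p['T'][:3,:3].T+p['T'][:3,3]
def save(p,n,crop=None,scale=1):
    im=p['pixels'][:,:,::-1]
    if crop: a,b,c,d=crop; im=im[b:d,a:c]
    cv2.imwrite('pics/'+n,cv2.resize(im,None,fx=scale,fy=scale,interpolation=cv2.INTER_CUBIC))
E
python3 - <<'E'
from h import *
p=cam('top'); save(p,'top.png'); C=cloud(p)
for q in ['coarse_bolt','fine_bolt','coarse_gauge','fine_gauge']:
    for r in ctrl.tip_of(q,p)[:5]:
        u,v=np.round(r['at']).astype(int); print(q,round(r['score'],2),u,v,C[min(max(v,0),419),min(max(u,0),559)].round(3))
s=ctrl.get_state(); print(s['tcp_rot'],s['eef_pos'],R.from_quat(s['tcp_rot']).as_matrix().round(3))
np.savez('top.npz',C=C,im=p['pixels'])
E
```

```text
coarse_bolt 0.8 294 128 [ 0.663 -0.174 -0.004]
coarse_bolt 0.57 404 266 [ 0.316 -0.451  0.018]
fine_bolt 0.63 315 286 [ 0.395 -0.105  0.99 ]
coarse_gauge 0.8 227 208 [ 0.452 -0.008  0.012]
fine_gauge 0.96 152 207 [0.451 0.177 0.013]
[ 9.79383512e-01  2.02008923e-01 -4.01567586e-05 -5.73394346e-04] [ 0.2670196  -0.61959611  0.23066667] [[ 0.918  0.396 -0.   ]
 [ 0.396 -0.918  0.001]
 [ 0.    -0.001 -1.   ]]
```

View pics/top.png

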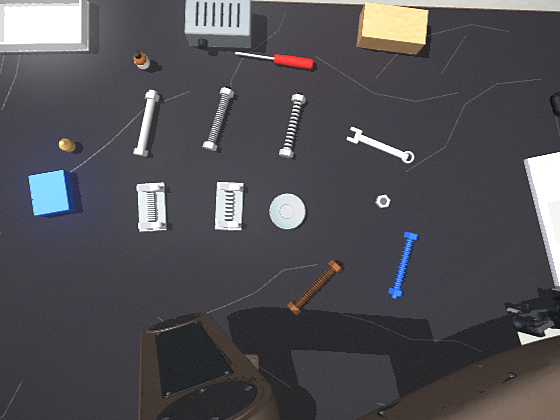

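The top view shows three steel bolts: smooth (147,122), fine (218,118) and coarse (293,126). Look-alikes are the brown bolt (315,287) and the blue bolt (403,265). The gauges are fine teeth (152,207) and coarse teeth (229,207). I choose the grey bolts at (293,126) for coarse and (218,118) for fine, and check both in one close crop along with the poses.

```bash
python3 - <<'E'
from h import *
d=np.load('top.npz'); C,im=d['C'],d['im']
cv2.imwrite('pics/crop.png',cv2.resize(im[75:245,120:320,::-1],None,fx=3.5,fy=3.5,interpolation=cv2.INTER_CUBIC))
hsv=cv2.cvtColor(im,cv2.COLOR_RGB2HSV)
for n,(a,b,c,e) in dict(smooth=(125,82,172,165),fine=(195,82,245,158),coarse=(270,88,315,165),fg=(130,175,175,238),cg=(208,175,250,238)).items():
    m=np.zeros(im.shape[:2],bool); m[b:e,a:c]=True
    m&=(im.min(-1)>95)
    P=C[m]; (cx,cy),(w,h),ang=cv2.minAreaRect((P[:,:2]*1000).astype(np.float32)); 
    bx=cv2.boxPoints(((cx,cy),(w,h),ang)); e1=bx[1]-bx[0];e2=bx[2]-bx[1]; l=e1 if np.linalg.norm(e1)>np.linalg.norm(e2) else e2
    print(n,m.sum(),'c',round(cx),round(cy),'size',round(w),round(h),'dir deg',round(np.degrees(np.arctan2(l[1],l[0]))%180,1),'z',np.percentile(P[:,2],[5,50,95]).round(3))
E
```

```text
smooth 697 c 538 98 size 470 158 dir deg 36.4 z [-0.     0.022  0.03 ]
fine 515 c 575 -5 size 397 107 dir deg 14.1 z [0.    0.022 0.03 ]
coarse 454 c 574 -149 size 36 367 dir deg 168.2 z [0.    0.022 0.03 ]
fg 1295 c 454 59 size 123 327 dir deg 90.8 z [0.004 0.009 0.032]
cg 1210 c 458 -42 size 127 123 dir deg 89.1 z [0.004 0.008 0.033]
```

View pics/crop.png

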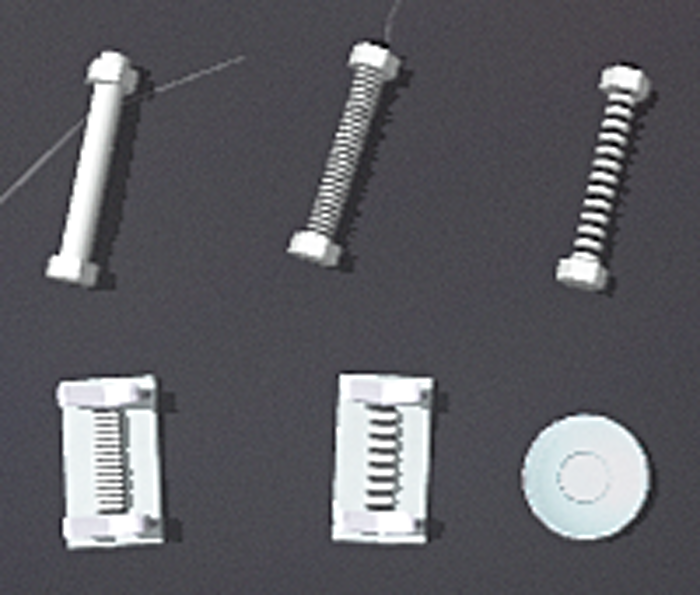

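The crop confirms it: the right bolt has a broad thread (coarse), the middle one a narrow thread (fine) and the left one is smooth. The left gauge has fine teeth and the one to its right has coarse teeth. Some readings had no depth, so I refit with those filtered out.

```bash
python3 - <<'E'
from h import *
d=np.load('top.npz'); C,im=d['C'],d['im']
for n,(a,b,c,e) in dict(fine=(195,82,245,158),coarse=(270,88,315,165),fg=(130,175,175,238),cg=(208,175,250,238)).items():
    m=np.zeros(im.shape[:2],bool); m[b:e,a:c]=True
    m&=(C[...,2]<.06)&(C[...,2]>(.004 if n[1]=='g' else .007))
    _,L,st,_=cv2.connectedComponentsWithStats(m.astype(np.uint8)); P=C[L==1+st[1:,4].argmax()]*1000
    (cx,cy),(w,h),ang=cv2.minAreaRect(P[:,:2].astype(np.float32)); 
    bx=cv2.boxPoints(((cx,cy),(w,h),ang)); e1=bx[1]-bx[0];e2=bx[2]-bx[1]; l=e1 if np.linalg.norm(e1)>np.linalg.norm(e2) else e2
    l=l/np.linalg.norm(l)*(1 if l[0]>0 else -1); nn=np.array([-l[1],l[0]])
    print(n,len(P),'c',round(cx,1),round(cy,1),'size',round(w),round(h),'dir deg',round(np.degrees(np.arctan2(l[1],l[0])),1),'zmax',P[:,2].max().round())
    s=(P[:,:2]-[cx,cy])@l; t=(P[:,:2]-[cx,cy])@nn
    for k in range(-88,88,8):
        q=(s>=k)&(s<k+8)
        if q.any(): print(k,q.sum(),t[q].min().round(),t[q].max().round(),P[q,2].max().round(),end=' | ')
    print()
E
```

```text
fine 563 c 680.4 19.6 size 35 167 dir deg -15.8 zmax 33.0
-88 31 -17.0 18.0 31.0 | -80 45 -18.0 16.0 33.0 | -72 27 -15.0 14.0 33.0 | -64 27 -9.0 8.0 28.0 | -56 20 -9.0 8.0 26.0 | -48 23 -10.0 8.0 25.0 | -40 20 -9.0 6.0 26.0 | -32 22 -10.0 8.0 28.0 | -24 26 -10.0 8.0 27.0 | -16 21 -9.0 7.0 25.0 | -8 21 -10.0 9.0 27.0 | 0 23 -9.0 9.0 27.0 | 8 22 -9.0 9.0 25.0 | 16 27 -9.0 9.0 26.0 | 24 23 -10.0 8.0 27.0 | 32 21 -9.0 6.0 25.0 | 40 23 -8.0 9.0 28.0 | 48 21 -10.0 9.0 26.0 | 56 48 -17.0 18.0 31.0 | 64 41 -16.0 17.0 33.0 | 72 23 -16.0 15.0 31.0 | 80 8 -6.0 7.0 22.0 | 
coarse 524 c 668.0 -167.7 size 34 167 dir deg -11.8 zmax 36.0
-88 33 -16.0 16.0 34.0 | -80 43 -17.0 17.0 36.0 | -72 25 -15.0 16.0 31.0 | -64 17 -6.0 9.0 24.0 | -56 21 -9.0 9.0 25.0 | -48 24 -10.0 8.0 25.0 | -40 21 -8.0 8.0 26.0 | -32 20 -8.0 8.0 26.0 | -24 16 -7.0 7.0 24.0 | -16 21 -9.0 10.0 26.0 | -8 23 -9.0 10.0 26.0 | 0 22 -9.0 9.0 26.0 | 8 20 -9.0 9.0 27.0 | 16 18 -9.0 9.0 25.0 | 24 20 -10.0 9.0 26.0 | 32 22 -10.0 9.0 27.0 | 40 24 -8.0 9.0 26.0 | 48 18 -8.0 8.0 25.0 | 56 50 -17.0 17.0 33.0 | 64 40 -17.0 16.0 31.0 | 72 20 -
[... 230 characters left out ...]
.0 32.0 21.0 | -16 87 -32.0 33.0 21.0 | -8 84 -33.0 33.0 20.0 | 0 85 -32.0 32.0 20.0 | 8 88 -33.0 32.0 19.0 | 16 86 -33.0 32.0 21.0 | 24 82 -33.0 32.0 20.0 | 32 94 -33.0 31.0 40.0 | 40 88 -33.0 24.0 39.0 | 48 64 -33.0 27.0 38.0 | 56 25 -33.0 31.0 10.0 | 
cg 1223 c 458.7 -11.3 size 66 120 dir deg -0.9 zmax 39.0
-64 41 -31.0 31.0 10.0 | -56 79 -31.0 31.0 38.0 | -48 86 -31.0 32.0 39.0 | -40 80 -33.0 32.0 34.0 | -32 83 -33.0 32.0 19.0 | -24 83 -32.0 33.0 22.0 | -16 85 -32.0 33.0 20.0 | -8 79 -32.0 31.0 19.0 | 0 85 -31.0 31.0 20.0 | 8 83 -31.0 32.0 18.0 | 16 77 -31.0 32.0 19.0 | 24 82 -33.0 33.0 20.0 | 32 91 -33.0 33.0 36.0 | 40 92 -33.0 33.0 37.0 | 48 61 -32.0 31.0 39.0 | 56 36 -32.0 28.0 11.0 |
```

Both steel bolts match the sizes given: 167 mm long, 20 mm thread, and nut ends toward +x.

- **Coarse bolt:** middle of thread at (0.664,-0.167), direction -11.8°.
- **Fine bolt:** middle of thread at (0.677,0.021), direction -15.8°.
- **Gauges:** coarse at (0.459,-0.011), -0.9°; fine at (0.454,0.181), +5°.

I move over the coarse bolt first.

```bash
cat > go.py <<'E'
import sys; from h import *
# go.py x y z yaw_deg : remaining shift in current tool axes + turn
s=ctrl.get_state(); M=R.from_quat(s['tcp_rot']).as_matrix(); x,y,z,a=map(float,sys.argv[1:5])
d=M.T@(np.array([x,y,z])-s['eef_pos']); yaw=np.degrees(np.arctan2(M[1,0],M[0,0]))
print('t',round(s['time'],2),'tcp',np.round(s['eef_pos'],4),'yaw',yaw.round(2),'shift',d.round(4),'turn',round(yaw-a,2),'F',np.round(s['contact_force'],1),'open',s['opening'],'ff',s['finger_force'],'q',np.round(s['qpos'],2))
E
python3 -m inch '[[0,0.036,-0.017,0,0],[0,0.072,-0.034,0,0],[0,0.108,-0.052,0,0],[0,0.144,-0.069,0,0],[0,0.18,-0.086,0,0]]'
python3 -m inch '[[0,0.036,-0.017,0,0],[0,0.072,-0.034,0,0],[0,0.108,-0.052,0,0],[0,0.144,-0.069,0,0],[0,0.18,-0.086,0,0]]'
python3 -m inch '[[0,0.036,-0.017,0,0],[0,0.072,-0.034,0,0],[0,0.108,-0.052,0,0],[0,0.144,-0.069,0,0],[0,0.18,-0.086,0,0]]'
python3 -m inch '[[0,0,0,0.01,7],[0,0,0,0.02,14],[0,0,0,0.03,21],[0,0,0,0.03,28],[0,0,0,0.03,35]]'
python3 -m inch '[[0,0,0,0,0],[0,0,0,0,0]]'
python3 go.py 0.664 -0.167 0.1 -11.8
```

```text
time: 0.67
eef_pos: [0.3992, -0.4681, 0.2312]
tcp_rot: [0.979, 0.202, 0.0, -0.0]
contact_force: [0.7, -0.6, -0.2]
opening: 1.001
finger_force: 0.0
time: 1.08
eef_pos: [0.5306, -0.3177, 0.2314]
tcp_rot: [0.979, 0.202, 0.0, 0.0]
contact_force: [0.4, -0.3, 0.6]
opening: 1.002
finger_force: 0.0
time: 1.5
eef_pos: [0.6619, -0.1675, 0.2313]
tcp_rot: [0.979, 0.202, -0.0, 0.0]
contact_force: [0.4, -0.7, 0.1]
opening: 0.997
finger_force: 0.0
time: 1.92
eef_pos: [0.6604, -0.1687, 0.1996]
tcp_rot: [0.995, -0.105, -0.001, -0.0]
contact_force: [0.8, -0.1, 0.7]
opening: 0.996
finger_force: 0.0
time: 2.08
eef_pos: [0.6609, -0.1692, 0.2012]
tcp_rot: [0.995, -0.1, -0.0, -0.0]
contact_force: [-0.2, 0.1, 0.3]
opening: 0.999
finger_force: 0.0
t 2.08 tcp [ 0.6609 -0.1692  0.2012] yaw -11.51 shift [ 0.0026 -0.0028  0.1012] turn 0.29 F [-0.2  0.1  0.3] open 0.998752705534705 ff 0.0 q [-0.4   0.33  1.58  0.    1.23  1.37]
```

```bash
cat > fit.py <<'E'
import sys; from h import *
# fit.py png zmin zmax x0 y0 r : fit rect of points in height band near (x0,y0)
p=cam('wrist'); save(p,sys.argv[1]); C=cloud(p); zl,zh,x0,y0,r=map(float,sys.argv[2:7])
m=(p['depth']>0)&(C[...,2]>zl)&(C[...,2]<zh)&(np.hypot(C[...,0]-x0,C[...,1]-y0)<r)
_,L,st,_=cv2.connectedComponentsWithStats(m.astype(np.uint8)); P=C[L==1+st[1:,4].argmax()]*1000
(cx,cy),(w,h),ang=cv2.minAreaRect(P[:,:2].astype(np.float32))
bx=cv2.boxPoints(((cx,cy),(w,h),ang)); e1=bx[1]-bx[0];e2=bx[2]-bx[1]; l=e1 if np.linalg.norm(e1)>np.linalg.norm(e2) else e2
l=l/np.linalg.norm(l)*(1 if l[0]>0 else -1); nn=np.array([-l[1],l[0]])
s=(P[:,:2]-[cx,cy])@l
Q=P[np.abs(s)<50]; t=(Q[:,:2]-[cx,cy])@nn
print(len(P),'c',round(cx,1),round(cy,1),'size',round(w),round(h),'dir',round(np.degrees(np.arctan2(l[1],l[0])),1),'mid t',np.percentile(t,[1,99]).round(1),'z',np.percentile(P[:,2],[5,50,99]).round(1),'mid ztop',np.percentile(Q[:,2],98).round(1))
E
python3 fit.py w1.png 0.007 0.06 0.664 -0.167 0.12
```

```text
3354 c 667.1 -171.4 size 34 166 dir -11.8 mid t [-9.5  9.5] z [15.5 21.4 30.5] mid ztop 24.9
```

View pics/w1.png

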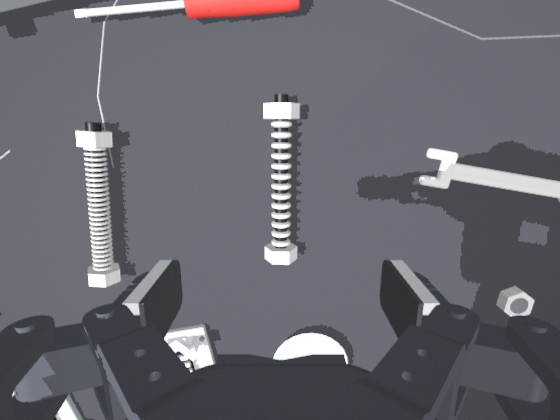

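The wrist view shows the coarse bolt at (281,180) midway between the fingers, with the fine bolt to its left at (99,205). I go down and grip it.

```bash
python3 -m inch '[[0,0.0025,0.001,0.03,0],[0,0.0025,0.001,0.06,0],[0,0.0025,0.001,0.09,0],[0,0.0025,0.001,0.12,0],[0,0.0025,0.001,0.15,0]]'|tail -5 
python3 -m inch '[[0,0,0,0.012,0],[0,0,0,0.024,0],[0,0,0,0.036,0],[0,0,0,0.047,0],[0,0,0,0.047,0]]' 60
python3 go.py 0.6632 -0.1706 0.004 -11.8
python3 -m inch '[[0.9,0,0,0,0],[0.9,0,0,0,0],[0.9,0,0,0,0],[0.9,0,0,0,0],[0.9,0,0,0,0]]' 60
python3 -m inch '[[0.9,0,0,0,0],[0.9,0,0,0,0],[0.9,0,0,0,0],[0.9,0,0,0,0],[0.9,0,0,0,0]]' 60
```

```text
eef_pos: [0.6633, -0.1709, 0.0505]
tcp_rot: [0.995, -0.101, 0.0, 0.0]
contact_force: [-0.2, 0.2, 0.2]
opening: 1.0
finger_force: 0.0
time: 2.97
eef_pos: [0.6625, -0.1705, 0.0028]
tcp_rot: [0.995, -0.102, -0.001, -0.0]
contact_force: [-1.0, 0.2, 0.2]
opening: 0.998
finger_force: 0.0
t 2.97 tcp [ 0.6625 -0.1705  0.0028] yaw -11.67 shift [ 0.0007 -0.0001 -0.0012] turn 0.13 F [-1.   0.2  0.2] open 0.9978534321901972 ff 0.0 q [-0.4   0.56  1.66 -0.    0.92  1.37]
time: 3.38
eef_pos: [0.6637, -0.1709, 0.0053]
tcp_rot: [0.995, -0.102, 0.001, 0.0]
contact_force: [-0.1, 0.2, 1.1]
opening: 0.297
finger_force: 0.0
time: 3.8
eef_pos: [0.6638, -0.1709, 0.0054]
tcp_rot: [0.995, -0.102, 0.001, 0.0]
contact_force: [-1.7, 0.2, 4.8]
opening: 0.209
finger_force: 59.0
```

```bash
python3 -m inch '[[0.9,0,0,-0.02,0],[0.9,0,0,-0.05,0],[0.9,0,0,-0.09,0],[0.9,0,0,-0.13,0],[0.9,0,0,-0.17,0]]'|tail -5 
python3 -m inch '[[0.9,-0.02,-0.003,-0.01,0],[0.9,-0.05,-0.007,-0.02,0],[0.9,-0.08,-0.011,-0.025,0],[0.9,-0.115,-0.015,-0.025,0],[0.9,-0.15,-0.02,-0.025,0]]'|tail -5
python3 -m inch '[[0.9,-0.025,-0.003,0,-3],[0.9,-0.045,-0.005,0,-6],[0.9,-0.064,-0.008,0,-9],[0.9,-0.064,-0.008,0,-10.8],[0.9,-0.064,-0.008,0,-10.8]]'
python3 -m inch '[[0.9,0,0,0,0]]' >/dev/null
python3 go.py 0.459 -0.011 0.1 -0.9
python3 fit.py w2.png 0.004 0.045 0.458 -0.014 0.08
python3 fit.py w2b.png 0.004 0.045 0.454 0.178 0.08
```

```text
eef_pos: [0.6616, -0.1702, 0.1731]
tcp_rot: [0.995, -0.102, -0.002, -0.001]
contact_force: [0.1, 0.1, -3.8]
opening: 0.209
finger_force: 59.0
eef_pos: [0.5182, -0.1202, 0.1977]
tcp_rot: [0.995, -0.102, -0.001, -0.0]
contact_force: [-1.1, 0.3, -2.6]
opening: 0.204
finger_force: 59.2
time: 5.05
eef_pos: [0.4574, -0.0992, 0.1975]
tcp_rot: [1.0, -0.008, -0.001, -0.001]
contact_force: [-0.0, -0.7, -3.4]
opening: 0.206
finger_force: 59.1
t 5.13 tcp [ 0.4587 -0.0998  0.1982] yaw -0.95 shift [-0.001  -0.0887  0.0983] turn -0.05 F [-0.2 -0.2 -3. ] open 0.2075010521210974 ff 59.104222655296326 q [-0.43 -0.15  2.1  -0.    1.19  1.16]
7585 c 457.0 -14.8 size 66 119 dir -0.9 mid t [-32.6  31.7] z [ 6.4  8.3 35.6] mid ztop 34.8
5127 c 451.2 175.9 size 120 66 dir 4.6 mid t [-31.9  21.3] z [ 6.1  8.3 34.3] mid ztop 32.9
```

View pics/w2.png

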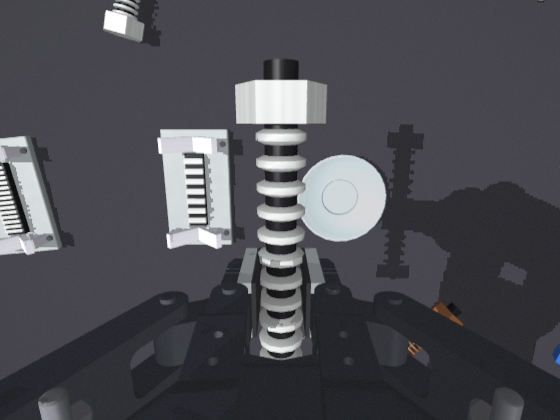

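The coarse bolt is held level and square in the fingers at (281,230). The coarse gauge shows at (197,188) and the fine gauge at (20,200), partly out of view. I carry the bolt over the coarse gauge and lower it.

```bash
python3 -m inch '[[0.9,-0.001,-0.02,0,0],[0.9,-0.002,-0.045,0,0],[0.9,-0.003,-0.07,0,0],[0.9,-0.003,-0.085,0,0],[0.9,-0.003,-0.085,0,0]]'|tail -5 
python3 -m inch '[[0.9,0,0,0.02,0],[0.9,0,0,0.05,0],[0.9,0,0,0.08,0],[0.9,0,0,0.11,0],[0.9,0,0,0.13,0]]'|tail -5
python3 -m inch '[[0.9,0,0,0,0],[0.9,0,0,0,0]]' >/dev/null
python3 go.py 0.457 -0.0148 0.0185 -0.9
```

```text
eef_pos: [0.4577, -0.0127, 0.1989]
tcp_rot: [1.0, -0.007, -0.0, -0.001]
contact_force: [0.3, -0.6, -2.9]
opening: 0.206
finger_force: 59.3
eef_pos: [0.4564, -0.0152, 0.0664]
tcp_rot: [1.0, -0.008, -0.002, -0.0]
contact_force: [-0.3, 0.8, -3.6]
opening: 0.209
finger_force: 59.3
t 6.23 tcp [ 0.4571 -0.0153  0.0684] yaw -0.93 shift [ 0.0001 -0.0004  0.0499] turn -0.03 F [-0.  -0.2 -2.5] open 0.2031750075395236 ff 59.25475358963013 q [-0.26  0.01  2.21 -0.    0.92  1.33]
```

```bash
python3 -m inch '[[0.9,0,0,0.012,0],[0.9,0,0,0.024,0],[0.9,0,0,0.034,0],[0.9,0,0,0.042,0],[0.9,0,0,0.042,0]]'
python3 -m inch '[[0.9,0,0,0.002,0],[0.9,0,0,0.004,0],[0.9,0,0,0.006,0],[0.9,0,0,0.008,0],[0.9,0,0,0.008,0]]'
python3 go.py 0.457 -0.0148 0.0185 -0.9
```

```text
time: 6.65
eef_pos: [0.4574, -0.015, 0.0268]
tcp_rot: [1.0, -0.008, -0.001, -0.0]
contact_force: [-0.1, -0.0, -3.0]
opening: 0.212
finger_force: 59.3
time: 7.07
eef_pos: [0.4579, -0.0149, 0.0194]
tcp_rot: [1.0, -0.008, 0.0, -0.0]
contact_force: [0.1, -0.6, -3.1]
opening: 0.207
finger_force: 59.5
t 7.07 tcp [ 0.4579 -0.0149  0.0194] yaw -0.9 shift [-0.0009 -0.0001  0.0009] turn -0.0 F [ 0.1 -0.6 -3.1] open 0.20725743712657457 ff 59.46949303150177 q [-0.25  0.11  2.23  0.    0.8   1.33]
```

```bash
python3 -m inch '[[0.9,0,0,0.001,0],[0.9,0,0,0.002,0],[0.9,0,0,0.002,0]]'
python3 -m inch '[[0.4,0,0,0.0,0],[0.4,0,0,0.0,0],[0.4,0,0,0,0],[0.4,0,0,0,0],[0.4,0,0,0,0]]'
python3 -m inch '[[0.4,0,0,-0.01,0],[0.4,0,0,-0.03,0],[0.4,0,0,-0.07,0],[0.4,0,0,-0.11,0],[0.4,0,0,-0.15,0]]'
python3 -m inch '[[0.2,0,0,-0.02,0],[0,0,0,-0.03,0],[0,0,0,-0.03,0],[0,0,0,-0.03,0]]' >/dev/null
python3 fit.py w3.png 0.004 0.06 0.457 -0.015 0.1
python3 go.py 0.676 0.018 0.2 -15.8
```

```text
time: 7.32
eef_pos: [0.4582, -0.0144, 0.0186]
tcp_rot: [1.0, -0.008, 0.0, -0.001]
contact_force: [-3.4, 4.6, 6.0]
opening: 0.21
finger_force: 60.5
time: 7.73
eef_pos: [0.4577, -0.0151, 0.0174]
tcp_rot: [1.0, -0.008, 0.0, 0.0]
contact_force: [0.1, 0.3, -0.1]
opening: 0.602
finger_force: 0.0
time: 8.15
eef_pos: [0.457, -0.0148, 0.1693]
tcp_rot: [1.0, -0.008, -0.0, -0.0]
contact_force: [0.8, 0.6, 0.1]
opening: 0.6
finger_force: 0.0
9305 c 461.2 -14.7 size 66 166 dir -0.9 mid t [-32.3  32.1] z [ 6.6 25.9 43.2] mid ztop 37.2
t 8.53 tcp [ 0.4565 -0.0147  0.1954] yaw -0.9 shift [ 0.219  -0.0361 -0.0053] turn 14.9 F [-0.7  0.  -1.4] open 1.000957183632847 ff 0.0 q [-0.25 -0.18  2.13 -0.    1.19  1.33]
```

View pics/w3.png

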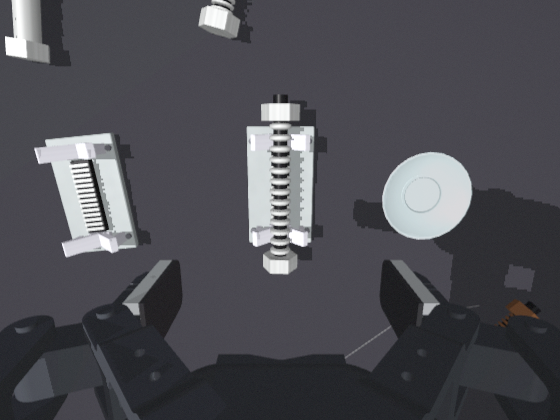

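The coarse bolt lies in both Vs, centred at (280,185), with head and nut clear of the ends. The fine gauge is fully in view at (92,190), so I measure it and then go to the fine bolt.

```bash
python3 fit.py w4.png 0.004 0.045 0.451 0.176 0.085
python3 -m inch '[[0,0.03,-0.005,0,0],[0,0.065,-0.01,0,0],[0,0.1,-0.016,0,0],[0,0.135,-0.022,0,0],[0,0.17,-0.028,0,0]]'|tail -5 
python3 -m inch '[[0,0.025,-0.004,0,3],[0,0.049,-0.008,0,6],[0,0.049,-0.008,0,9],[0,0.049,-0.008,0,12],[0,0.049,-0.008,0,14.9]]'|tail -5 
python3 -m inch '[[0,0,0,0,0],[0,0,0,0,0]]'>/dev/null
python3 fit.py w5.png 0.007 0.06 0.68 0.016 0.11
python3 go.py 0.676 0.018 0.004 -15.8
```

```text
7961 c 451.1 177.5 size 120 68 dir 4.7 mid t [-32.9  31.7] z [ 6.3  8.4 35.6] mid ztop 34.7
eef_pos: [0.6283, 0.0109, 0.1938]
tcp_rot: [1.0, -0.008, -0.003, -0.0]
contact_force: [0.2, -0.2, 0.8]
opening: 1.002
finger_force: 0.0
eef_pos: [0.6762, 0.0179, 0.1931]
tcp_rot: [0.99, -0.139, -0.003, 0.0]
contact_force: [-0.2, -0.8, 0.1]
opening: 1.002
finger_force: 0.0
3663 c 679.3 16.4 size 35 166 dir -15.3 mid t [-9.8  9.1] z [15.3 21.7 30.6] mid ztop 24.9
t 9.63 tcp [0.6763 0.0177 0.1951] yaw -15.72 shift [ 0.0003 -0.0003  0.1911] turn 0.08 F [ 0.2  0.4 -0. ] open 1.0011876500295716 ff 0.0 q [-0.12  0.32  1.6  -0.    1.22  1.72]
```

View pics/w5.png

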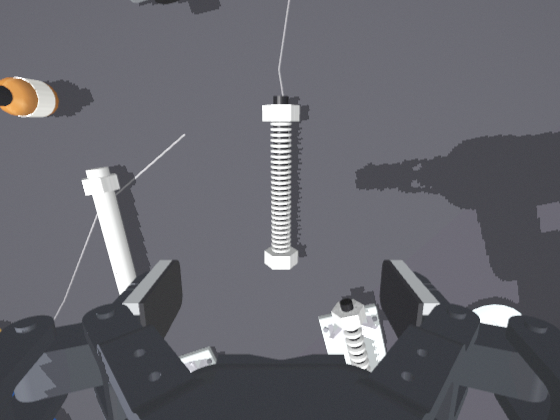

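The fine bolt, with its narrow ridges, lies centred at (281,185) between the open fingers; the smooth bolt at (112,230) is clear of them. I go down and grip it.

```bash
python3 -m inch '[[0,-0.001,0,0.03,0],[0,-0.001,0,0.06,0],[0,-0.001,0,0.09,0],[0,-0.001,0,0.12,0],[0,-0.001,0,0.145,0]]'|tail -5 
python3 -m inch '[[0,0,0,0.012,0],[0,0,0,0.024,0],[0,0,0,0.036,0],[0,0,0,0.046,0],[0,0,0,0.046,0]]' 60
python3 -m inch '[[0.9,0,0,0,0],[0.9,0,0,0,0],[0.9,0,0,0,0],[0.9,0,0,0,0],[0.9,0,0,0,0]]' 60 >/dev/null
python3 -m inch '[[0.9,0,0,0,0],[0.9,0,0,0,0],[0.9,0,0,0,0],[0.9,0,0,0,0],[0.9,0,0,0,0]]' 60
python3 -m inch '[[0.9,0,0,-0.02,0],[0.9,0,0,-0.05,0],[0.9,0,0,-0.08,0],[0.9,0,0,-0.11,0],[0.9,0,0,-0.14,0]]'
python3 go.py 0.451 0.1775 0.145 4.7
```

```text
eef_pos: [0.6747, 0.018, 0.0493]
tcp_rot: [0.991, -0.137, -0.001, 0.0]
contact_force: [0.1, -0.5, -0.8]
opening: 1.0
finger_force: 0.0
time: 10.47
eef_pos: [0.6753, 0.018, 0.0046]
tcp_rot: [0.991, -0.137, -0.001, 0.0]
contact_force: [0.3, -1.0, -0.1]
opening: 0.998
finger_force: 0.0
time: 11.3
eef_pos: [0.6767, 0.0177, 0.0074]
tcp_rot: [0.991, -0.137, 0.001, 0.0]
contact_force: [-0.8, -1.0, 5.4]
opening: 0.209
finger_force: 59.1
time: 11.72
eef_pos: [0.6745, 0.0183, 0.1447]
tcp_rot: [0.991, -0.137, -0.002, -0.0]
contact_force: [0.6, 0.0, -4.4]
opening: 0.209
finger_force: 59.1
t 11.72 tcp [0.6745 0.0183 0.1447] yaw -15.8 shift [-0.2584 -0.0923  0.0008] turn -20.5 F [ 0.6  0.  -4.4] open 0.2089708339491828 ff 59.140037298202515 q [-0.12  0.36  1.64  0.    1.14  1.72]
```

```bash
python3 -m inch '[[0.9,-0.02,-0.007,0,0],[0.9,-0.045,-0.016,0,0],[0.9,-0.075,-0.027,0,0],[0.9,-0.105,-0.037,0,0],[0.9,-0.13,-0.046,0,0]]'|tail -5 
python3 -m inch '[[0.9,-0.03,-0.011,0,0],[0.9,-0.06,-0.021,0,0],[0.9,-0.09,-0.032,0,0],[0.9,-0.115,-0.041,0,0],[0.9,-0.1285,-0.046,0,0]]'|tail -5 
python3 -m inch '[[0.9,0,0,0,-4],[0.9,0,0,0,-9],[0.9,0,0,0,-14],[0.9,0,0,0,-18],[0.9,0,0,0,-20.5]]' >/dev/null
python3 -m inch '[[0.9,0,0,0,0],[0.9,0,0,0,0]]'>/dev/null
python3 go.py 0.452 0.1777 0.07 4.7
```

```text
eef_pos: [0.56, 0.0986, 0.1434]
tcp_rot: [0.99, -0.138, -0.003, -0.0]
contact_force: [-0.6, 1.5, -4.7]
opening: 0.209
finger_force: 59.3
eef_pos: [0.4481, 0.178, 0.1437]
tcp_rot: [0.991, -0.137, -0.003, 0.0]
contact_force: [-0.4, -0.1, -4.9]
opening: 0.208
finger_force: 59.3
t 13.13 tcp [0.452  0.1766 0.1453] yaw 4.62 shift [ 0.0002 -0.0011  0.0753] turn -0.08 F [-0.1 -0.4 -4.3] open 0.20729439604935748 ff 59.26804304122925 q [ 0.16 -0.05  2.11  0.    1.08  1.65]
```

```bash
python3 -m inch '[[0.9,0,-0.001,0.025,0],[0.9,0,-0.001,0.05,0],[0.9,0,-0.001,0.07,0],[0.9,0,-0.001,0.09,0],[0.9,0,-0.001,0.1,0]]'|tail -5
python3 -m inch '[[0.9,0,0,0.006,0],[0.9,0,0,0.012,0],[0.9,0,0,0.018,0],[0.9,0,0,0.022,0],[0.9,0,0,0.022,0]]'
python3 go.py 0.452 0.1777 0.0205 4.7
```

```text
eef_pos: [0.4504, 0.1773, 0.0433]
tcp_rot: [0.999, 0.04, -0.003, 0.0]
contact_force: [-0.0, 0.3, -4.3]
opening: 0.212
finger_force: 59.3
time: 13.97
eef_pos: [0.4524, 0.1778, 0.0242]
tcp_rot: [0.999, 0.041, -0.0, 0.0]
contact_force: [-0.5, -0.0, -4.3]
opening: 0.207
finger_force: 59.3
t 13.97 tcp [0.4524 0.1778 0.0242] yaw 4.7 shift [-0.0004  0.      0.0037] turn -0.0 F [-0.5 -0.  -4.3] open 0.2072408042452149 ff 59.273890256881714 q [0.17 0.16 2.16 0.   0.82 1.65]
```

```bash
python3 -m inch '[[0.9,0,0,0.001,0],[0.9,0,0,0.002,0],[0.9,0,0,0.003,0],[0.9,0,0,0.004,0],[0.9,0,0,0.004,0]]'
python3 -m inch '[[0.9,0,0,0.001,0],[0.9,0,0,0.001,0]]'
python3 go.py 0.452 0.1777 0.0205 4.7
```

```text
time: 14.38
eef_pos: [0.4528, 0.1781, 0.0208]
tcp_rot: [0.999, 0.041, 0.0, -0.0]
contact_force: [-1.3, 1.1, -3.0]
opening: 0.209
finger_force: 59.7
time: 14.55
eef_pos: [0.453, 0.1783, 0.0203]
tcp_rot: [0.999, 0.041, 0.0, -0.0]
contact_force: [-2.4, 1.5, 3.3]
opening: 0.205
finger_force: 60.3
t 14.55 tcp [0.453  0.1783 0.0203] yaw 4.69 shift [-0.0011  0.0005 -0.0002] turn -0.01 F [-2.4  1.5  3.3] open 0.20483655087400013 ff 60.26666522026062 q [0.17 0.17 2.16 0.   0.81 1.65]
```

The force change shows the bolt has touched down, so I release, retreat and check.

```bash
python3 -m inch '[[0.4,0,0,0.0,0],[0.4,0,0,0.0,0],[0.4,0,0,0,0],[0.4,0,0,0,0],[0.4,0,0,0,0]]'
python3 -m inch '[[0.4,0,0,-0.01,0],[0.4,0,0,-0.03,0],[0.4,0,0,-0.07,0],[0.4,0,0,-0.11,0],[0.4,0,0,-0.15,0]]'|tail -5
python3 -m inch '[[0.2,0,0,-0.02,0],[0,0,0,-0.03,0],[0,0,0,-0.03,0],[0,0,0,-0.03,0],[0,0,0,-0.03,0]]' >/dev/null
python3 fit.py w6.png 0.004 0.06 0.451 0.177 0.1
python3 fit.py w7.png 0.021 0.06 0.457 -0.015 0.1
python3 fit.py w8.png 0.021 0.06 0.451 0.177 0.1
```

```text
time: 14.97
eef_pos: [0.4526, 0.1777, 0.0193]
tcp_rot: [0.999, 0.041, 0.0, 0.0]
contact_force: [-0.5, -0.3, -0.2]
opening: 0.603
finger_force: 0.0
eef_pos: [0.4518, 0.1777, 0.1713]
tcp_rot: [0.999, 0.041, -0.0, 0.0]
contact_force: [0.5, 0.3, 0.4]
opening: 0.604
finger_force: 0.0
9335 c 455.8 178.1 size 166 66 dir 4.8 mid t [-32.2  32.1] z [ 6.5 27.5 43.3] mid ztop 37.2
5200 c 461.4 -14.5 size 55 166 dir -1.2 mid t [-23.4  25.9] z [25.4 33.5 43.4] mid ztop 37.5
5127 c 455.7 177.9 size 166 54 dir 5.1 mid t [-25.7  25.7] z [25.7 34.1 43.4] mid ztop 37.7
```

View pics/w6.png

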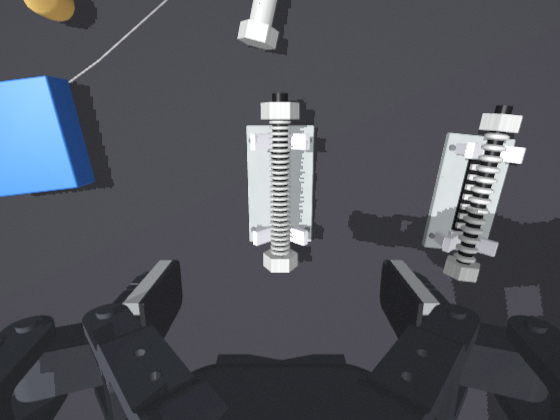

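The fine bolt is seated in the fine gauge at (280,185) and the coarse bolt in the coarse gauge at (475,190). Both are centred, with thread tops about 38 mm high, as a seated bolt should be. I hand the job in.

```bash
python3 -c "
from plant import ctrl; print(ctrl.sign_off())"
```

```text
the job is handed in; nothing more can be done
None
```

The coarse bolt lies in the coarse gauge and the fine bolt in the fine gauge, both seated in the Vs, centred and let go, and the job was handed in at about 16 s of the 61 s; no verdict was returned.

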